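# Find the full sugar tin at the coffee bar

### The job

Lift the cover board off the pins of the tin caddy and lay it flat on the counter, grip up, clear of the caddy. Then, starting at the caddy's green end and working along, heft the three tins one at a time: lift each some 5 cm straight up from its cork pad and feel its weight, setting it back upright on its own pad before taking the next. Finish holding the heaviest one up still and upright over the counter, its base higher than the tops of the other two, which stand on their own pads; do not let go of it, do not drop anything, and leave the jug, cup and tamper where they are.

Things in the scene. Friction and masses are not known exactly. Their poses are not given: they have to be found in the camera images.
- caddy: Fixed black tray, 90 (x) by 356 mm (y), floor 6 mm thick, side walls 26 mm high; end panels 130 mm high, 16 mm thick at y = +170 (green) and -170 mm (white), each with an upright pin on top, 8 mm diameter, 12 mm high. Flat cork pads, 68 mm across, on the floor at y = +105, 0, -105 mm, a tin on each. Origin: centre of underside; z up, +y to the green end.
- cover: Loose light-wood board, 90 (x) by 376 mm (y), 6 mm thick, 0.2 kg, lying on the caddy's end panels with a 12 mm hole over each pin (y = +-170 mm), 9 mm above the tins. Black fin grip at its middle: 14 mm thick (x), 90 mm long (y), 40 mm high above the board. Origin: centre of the board's underside; z up through the grip.
- tin_a: Closed cylindrical tin, cream-white with a copper-coloured lid and foot band, 58 mm diameter, 115 mm high, stiff smooth wall; origin: centre of its underside, z up. All three look alike, the weight must be felt. The heaviest has a mass of 0.50 to 0.60 kg, the other two 0.12 to 0.28 kg each.
- tin_b: Closed cylindrical tin, cream-white with a copper-coloured lid and foot band, 58 mm diameter, 115 mm high, stiff smooth wall; origin: centre of its underside, z up. All three look alike, the weight must be felt. The heaviest has a mass of 0.50 to 0.60 kg, the other two 0.12 to 0.28 kg each.
- tin_c: Closed cylindrical tin, cream-white with a copper-coloured lid and foot band, 58 mm diameter, 115 mm high, stiff smooth wall; origin: centre of its underside, z up. All three look alike, the weight must be felt. The heaviest has a mass of 0.50 to 0.60 kg, the other two 0.12 to 0.28 kg each.
- pitcher: Aluminium jug with a side handle, 72 mm diameter, 90 mm high, standing beyond the caddy; origin: centre of underside. Leave alone.
- cup: Blue ceramic cup, 76 mm diameter, 60 mm high, standing beyond the caddy; origin: centre of underside. Leave alone.
- tamper: Dark steel coffee tamper, 54 mm diameter, 84 mm high, standing between the robot and the caddy; origin: centre of underside. Leave alone.

How it is judged:
By the outcome, as a careful person would: the job done as asked, in the order asked, and still so for the second after the job is handed in, while the arm keeps its last pose, push and grip.
It also fails if it takes over 72 s, if anything falls off the work surface, if the arm or the gripper's body presses on something with over 40 N, if the wrist force passes 120 N, or if a joint passes its speed limit or range.

### The arm

A 6-joint arm with a two-finger parallel gripper is mounted at the origin on the work surface. World frame = base frame: x ahead of the robot, y to its left, z up, the work surface at z = 0. Lengths are in m, angles in rad, forces in N, time in s.
With the tool pointing down it reaches from about 0.275 to 0.75 m from the base axis. Payload 10.2 kg.
Tool frame: the origin (TCP) lies between the finger pads; the fingertips stand 17 mm ahead of it and the grasp point (between the pads) lies 2 mm behind it (bot.tips_ahead is the distance from the TCP to the fingertips, in m); z points along the fingers, y is the direction in which the jaws open and shut (so a half turn about z gives the same grasp; the last joint's range is limited). The gripper opens to 85 mm and grips with 20 to 120 N. Pads are 22 mm wide; open, the fingers measure 114 mm over their backs; the gripper's body (76 mm by 85 mm) begins 54 mm behind the grasp point. The pads swing forward as they close: fully open they stand 13 mm farther back than shut.
Start: joints at [-1.528, 0.313, 1.498, -0, 1.331, -0.223], TCP at [0.138, -0.507, 0.248] pointing down, gripper open.
Joint ranges: [-2.94, 2.94], [-0.97, 2.17], [0.19, 2.56], [-1.23, 4.37], [0.02, 3.11], [-2.88, 2.88]. Speed limits (rad/s): [2.39, 2.39, 3.01, 3.14, 3.14, 3.14].

### API

Orientations are given as a 3x3 rotation matrix whose columns are the frame's x, y, z axes.
In Python, from station import bot, viewer gives the robot as it stands. The module is installed in compiled form; this text tells all that it offers.
- The arm moves only by the tool step_arm, never from a script. Its argument "motion" is a list that holds one entry, the list of rows, each a list of 4 numbers: the shift along the tool's x, y, z in cm, then the turn about the tool's z in rad. In form: [[[tx, ty, tz, yaw], ...]]. A call has 1 to 5 rows; each row shifts and turns the commanded pose from where the row before left it, along the tool's axes as they then stand; what a row does not reach is not made up. A row lasts 1/10 s, in which the tool goes at most 50 mm and 8.59 degrees, less where a joint would pass 70% of its speed; a pose out of reach is approached as far as the arm can. A call with a gripper value outside its range is refused whole. "fingers" is the opening, from 0 (shut) to 1 (fully open), set as the call begins (left out, the last holds). The fingers move at their own pace and stop on an object; the grip force is fixed at half the most. Time passes only in rows, so rows that do not move let the fingers close. It gives the time, the measured TCP pose, the force and the opening at its end, in the units of the state.
- bot.get_obs(): the state, without advancing time (a new reading comes with each control period).
- viewer.get_image(name): name is "side" or "top"; returns (picture, depth): 384x512x3 uint8, red, green, blue; 384x512 float32, m along the optical axis (not along the pixel's ray), 0 where there is no reading.
- viewer.camera_params(name): a dict with "K" (3x3 intrinsics, pixels), "R" (3x3) and "t" (3): a world point X has camera coordinates R X + t. Camera axes: x right, y down, z forward; pixel columns grow to the right and rows downward; lengths in m; the calibration is good to about 2 mm. A picture is of the moment at which its call begins. camera_params takes no time and is no camera call.
- bot.finish_job(): hands the job in, once; it reports no verdict.
The state is a dict: "time_s": time; "joint_positions": joint angles; "joint_vel": joint speeds; "joint_efforts": joint torques, N m; "eef_pos": TCP position; "ee_rot": TCP orientation; "force": force on the tool from outside, world axes, zero at the start; "moment": the same for the moment, N m; "opening": finger opening in m.
Only numpy, scipy, OpenCV 4.12 (cv2) and the standard library are available. Lean on these libraries where they do the work, as an engineer would, in place of code of your own. Each camera call takes 0.05 s, during which the arm holds its last target. There are 200 camera calls.

## Working session

There is one attempt and no reset: what is moved stays moved. The work goes in short steps, Python scripts to look and compute and a tool call to move; the robot and the scene stay as the last step left them, time stands still between calls to the robot, and variables do not carry over. Pictures are saved under pics/ and viewed, about 8 in all and at most 12, crops included, and the job is handed in when it is done.

Besides the shell and the picture viewer there is one more tool, called in YAML: its name, and indented under it one key for each argument. step_arm: Moves the arm, as the interface text tells. Its arguments: {"type":"object","properties":{"motion":{"type":"array","items":{"type":"array","items":{"type":"array","items":{"type":"number"}}}},"fingers":{"type":"number"}},"required":["motion"]}

```bash
mkdir -p pics; cat > h.py <<'E'
from station import bot, viewer
import numpy as np, cv2
def grab(n,f):
    p,d=viewer.get_image(n); cv2.imwrite(f'pics/{f}.png',p[:,:,::-1]); np.save(f'pics/{f}.npy',d); return p,d
def cloud(n,d):
    c=viewer.camera_params(n); v,u=np.mgrid[:d.shape[0],:d.shape[1]]
    K,R,t=[np.array(c[k]) for k in('K','R','t')]
    P=np.stack([(u-K[0,2])/K[0,0]*d,(v-K[1,2])/K[1,1]*d,d],-1)
    P=(P-t)@R; P[d==0]=np.nan; return P
def st():
    o=bot.get_obs(); print({k:np.round(o[k],3).tolist() for k in('time_s','joint_positions','eef_pos','ee_rot','force','opening')}); return o
E
python3 - <<'E'
from h import *
st(); print(bot.tips_ahead)
a,_=grab('top','t0'); b,_=grab('side','s0')
for n in('top','side'):
    c=viewer.camera_params(n); print(n,-np.array(c['R']).T@c['t'],np.round(c['R'],2).tolist())
E
```

```text
{'time_s': 0.0, 'joint_positions': [-1.528, 0.313, 1.498, 0.0, 1.331, -0.223], 'eef_pos': [0.138, -0.506, 0.248], 'ee_rot': [[0.965, 0.263, -0.0], [0.263, -0.965, 0.001], [0.0, -0.001, -1.0]], 'force': [0.667, -0.795, 0.034], 'opening': 0.085}
0.017
top [0.46932601 0.0296408  1.0610546 ] [[0.03, -1.0, 0.0], [-1.0, -0.03, -0.09], [0.09, 0.0, -1.0]]
side [0.14238193 0.51423586 0.44466963] [[-0.74, -0.67, -0.01], [-0.31, 0.35, -0.88], [0.6, -0.65, -0.47]]
```

View pics/t0.png

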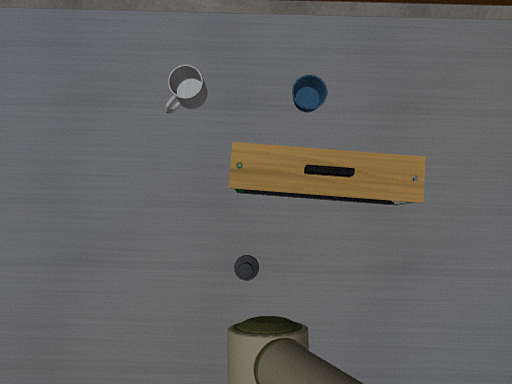

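View pics/s0.png

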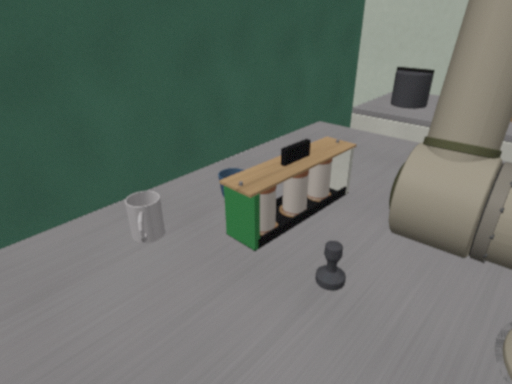

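The top view shows the pins at (239,165), green end, and (415,179), white end. The grip is centred near (329,170), the jug at (186,86), the cup at (310,93) and the tamper at (247,267).

```bash
python3 - <<'E'
from h import *
d=np.load('pics/t0.npy');P=cloud('top',d)
def box(m,l):
    q=P[m][:,:2]; r=cv2.minAreaRect(q.astype(np.float32)); print(l,m.sum(),np.round(r[0],4),np.round(r[1],3),r[2],'z',np.round(np.percentile(P[m][:,2],[5,50,95]),4)); print(np.round(cv2.boxPoints(r),3).tolist())
v,u=np.mgrid[:384,:512]
R=(u>220)&(u<435)&(v>135)&(v<212); z=P[...,2]
box(R&(z>.125)&(z<.147),'board'); box(R&(z>.165),'grip')
for n,(a,b,c,e,h) in dict(jug=(160,212,60,115,.02),cup=(285,335,70,115,.02),tamp=(230,265,250,285,.02)).items():
    box((u>a)&(u<b)&(v>c)&(v<e)&(z>h),n)
for p in[(239,165),(415,179),(329,170),(100,300),(450,300)]: print(p,P[p[1],p[0]].round(4))
E
```

```text
board 8587 [ 0.5737 -0.098 ] [0.376 0.091] 87.06642150878906 z [0.1331 0.136  0.1387]
[[0.5189999938011169, -0.2840000092983246], [0.609000027179718, -0.2879999876022339], [0.6290000081062317, 0.08799999952316284], [0.5379999876022339, 0.09200000017881393]]
grip 393 [ 0.5734 -0.0975] [0.09  0.014] 87.27987670898438 z [0.1701 0.1756 0.178 ]
[[0.5640000104904175, -0.1420000046491623], [0.578000009059906, -0.14300000667572021], [0.5830000042915344, -0.05299999937415123], [0.5680000185966492, -0.052000001072883606]]
jug 969 [0.7453 0.1931] [0.071 0.1  ] 79.18124389648438 z [0.0235 0.0632 0.0908]
[[0.6899999976158142, 0.1679999977350235], [0.7879999876022339, 0.14900000393390656], [0.8009999990463257, 0.21899999678134918], [0.703000009059906, 0.2370000034570694]]
cup 530 [ 0.7517 -0.0679] [0.075 0.073] 1.5503650903701782 z [0.0239 0.0512 0.0618]
[[0.7129999995231628, -0.032999999821186066], [0.7149999737739563, -0.10499999672174454], [0.7900000214576721, -0.10300000011920929], [0.7879999876022339, -0.03099999949336052]]
tamp 278 [0.3765 0.0552] [0.045 0.042] 80.17762756347656 z [0.0205 0.079  0.0842]
[[0.35199999809265137, 0.03700000047683716], [0.3930000066757202, 0.028999999165534973], [0.4009999930858612, 0.07400000095367432], [0.36000001430511475, 0.08100000023841858]]
(239, 165) [0.5824 0.0725 0.1391]
(415, 179) [ 0.5638 -0.2663  0.1403]
(329, 170) [ 0.5726 -0.0956  0.1777]
(100, 300) [0.2977 0.371  0.0005]
(450, 300) [ 3.166e-01 -3.866e-01  3.000e-04]
```

```bash
cat >> h.py <<'E'
from scipy.spatial.transform import Rotation as Ro
PHI=-np.radians(2.85); C=np.array([.5735,-.0975]); YV=np.array([-np.sin(PHI),np.cos(PHI)])
def plan(p,n,turn=True):
    """rows (tool cm, rad) from the measured pose to world TCP p, jaws along caddy x"""
    o=bot.get_obs(); R=np.array(o['ee_rot']); d=np.array(p)-o['eef_pos']
    a=PHI-np.arctan2(R[1,1],R[0,1]) if turn else 0; w=-a/n   # tool z is down
    rows=[]
    for i in range(n):
        rows.append(np.round(np.r_[R.T@d/n*100,w],3).tolist()); R=R@Ro.from_euler('z',w).as_matrix()
    print('tilt',np.round(R[2],4))
    for i in range(0,n,5): print(rows[i:i+5])
E
python3 -c "
from h import *
plan([*C,.245],15)"
```

```text
tilt [ 1.1e-03 -1.0e-04 -1.0e+00]
[[3.518, -1.867, 0.022, -0.084], [3.662, -1.567, 0.022, -0.084], [3.78, -1.255, 0.022, -0.084], [3.872, -0.935, 0.022, -0.084], [3.936, -0.608, 0.022, -0.084]]
[[3.973, -0.277, 0.022, -0.084], [3.982, 0.056, 0.022, -0.084], [3.964, 0.389, 0.022, -0.084], [3.917, 0.719, 0.022, -0.084], [3.844, 1.044, 0.022, -0.084]]
[[3.743, 1.362, 0.022, -0.084], [3.616, 1.67, 0.022, -0.084], [3.464, 1.966, 0.022, -0.084], [3.287, 2.249, 0.022, -0.084], [3.088, 2.516, 0.022, -0.084]]
```

step_arm:
  motion:
    - [[3.52, -1.87, 0, -0.084], [3.66, -1.57, 0, -0.084], [3.78, -1.26, 0, -0.084], [3.87, -0.94, 0, -0.084], [3.94, -0.61, 0, -0.084]]

```text
time_s: 0.6
eef_pos: [0.2838, -0.3686, 0.2481]
ee_rot: [[0.772, 0.636, -0.0], [0.636, -0.772, 0.0], [0.0, -0.0, -1.0]]
force: [-0.6, -0.7, 0.3]
opening: 0.0855
```

step_arm:
  motion:
    - [[3.97, -0.28, 0, -0.084], [3.98, 0.06, 0, -0.084], [3.96, 0.39, 0, -0.084], [3.92, 0.72, 0, -0.084], [3.84, 1.04, 0, -0.084]]

```text
time_s: 1.1
eef_pos: [0.4287, -0.232, 0.2481]
ee_rot: [[0.445, 0.895, -0.0], [0.895, -0.445, 0.0], [0.0, -0.0, -1.0]]
force: [0.5, -1.6, -0.5]
opening: 0.0854
```

step_arm:
  motion:
    - [[3.74, 1.36, 0, -0.084], [3.62, 1.67, 0, -0.084], [3.46, 1.97, 0, -0.084], [3.29, 2.25, 0, -0.084], [3.09, 2.52, 0, -0.084]]

```text
time_s: 1.6
eef_pos: [0.5735, -0.0952, 0.248]
ee_rot: [[0.041, 0.999, -0.001], [0.999, -0.041, 0.0], [0.0, -0.001, -1.0]]
force: [0.7, 0.2, -0.4]
opening: 0.0852
```

step_arm:
  motion:
    - [[0, 0, 0, 0], [0, 0, 0, 0]]

```text
time_s: 1.8
eef_pos: [0.5725, -0.0962, 0.2476]
ee_rot: [[0.044, 0.999, -0.001], [0.999, -0.044, 0.0], [0.0, -0.001, -1.0]]
force: [-0.3, -0.5, -0.8]
opening: 0.0856
```

```bash
python3 -c "
from h import *
st();plan([*C,.160],5)"
```

```text
{'time_s': 1.8, 'joint_positions': [-0.368, 0.437, 1.322, -0.0, 1.383, -0.324], 'eef_pos': [0.572, -0.096, 0.248], 'ee_rot': [[0.044, 0.999, -0.001], [0.999, -0.044, 0.0], [0.0, -0.001, -1.0]], 'force': [-0.286, -0.49, -0.838], 'opening': 0.086}
tilt [ 1.0e-04 -1.3e-03 -1.0e+00]
[[-0.024, 0.024, 1.752, 0.001], [-0.024, 0.024, 1.752, 0.001], [-0.024, 0.024, 1.752, 0.001], [-0.024, 0.024, 1.752, 0.001], [-0.024, 0.024, 1.752, 0.001]]
```

step_arm:
  motion:
    - [[-0.02, 0.02, 2.2, 0.005], [-0.02, 0.02, 2.2, 0], [-0.02, 0.02, 2, 0], [-0.02, 0.02, 1.5, 0], [0, 0, 0.8, 0]]

```text
time_s: 2.3
eef_pos: [0.5722, -0.0984, 0.1601]
ee_rot: [[0.052, 0.999, -0.002], [0.999, -0.052, 0.001], [0.0, -0.002, -1.0]]
force: [-0.7, -0.2, 0.4]
opening: 0.0855
```

step_arm:
  motion:
    - [[0, 0, 0, 0], [0, 0, 0, 0], [0, 0, 0, 0], [0, 0, 0, 0], [0, 0, 0, 0]]
  fingers: 0

```text
time_s: 2.8
eef_pos: [0.5734, -0.0975, 0.1619]
ee_rot: [[0.05, 0.999, 0.001], [0.999, -0.05, -0.0], [-0.0, 0.001, -1.0]]
force: [-2.3, 1.3, 7.8]
opening: 0.013
```

step_arm:
  motion:
    - [[0, 0, 0, 0], [0, 0, 0, 0], [0, 0, 0, 0], [0, 0, 0, 0], [0, 0, 0, 0]]

```text
time_s: 3.3
eef_pos: [0.5735, -0.0975, 0.1619]
ee_rot: [[0.05, 0.999, 0.001], [0.999, -0.05, -0.0], [-0.0, 0.001, -1.0]]
force: [-0.6, 0.0, 5.3]
opening: 0.013
```

```bash
python3 -c "
from h import *
st(); grab('side','s1')"
```

```text
{'time_s': 3.3, 'joint_positions': [-0.37, 0.512, 1.439, -0.0, 1.19, -0.32], 'eef_pos': [0.573, -0.098, 0.162], 'ee_rot': [[0.05, 0.999, 0.001], [0.999, -0.05, -0.0], [-0.0, 0.001, -1.0]], 'force': [-0.622, 0.003, 5.315], 'opening': 0.013}
```

View pics/s1.png

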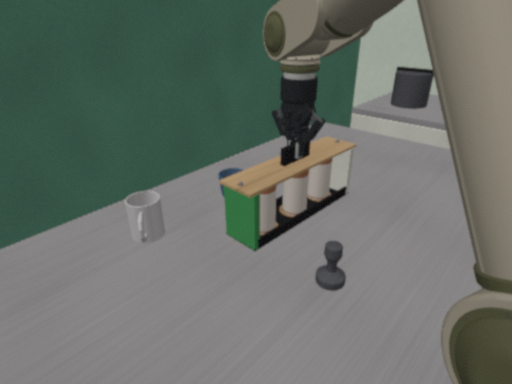

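The fingers are closed on the fin in the image at about (296,150), with 13 mm opening. I'll lift slowly and straight first.

step_arm:
  motion:
    - [[0, 0, -0.3, 0], [0, 0, -0.6, 0], [0, 0, -0.8, 0], [0, 0, -0.8, 0], [0, 0, -0.8, 0]]

```text
time_s: 3.85
eef_pos: [0.5734, -0.0975, 0.1952]
ee_rot: [[0.05, 0.999, 0.0], [0.999, -0.05, -0.0], [-0.0, 0.0, -1.0]]
force: [1.0, -0.5, -1.2]
opening: 0.0131
```

step_arm:
  motion:
    - [[0, 0, -1, 0], [0, 0, -1, 0], [0, 0, -1, 0], [0, 0, -1, 0], [0, 0, -1, 0]]

```text
time_s: 4.35
eef_pos: [0.5733, -0.0975, 0.2452]
ee_rot: [[0.05, 0.999, 0.0], [0.999, -0.05, -0.0], [-0.0, 0.0, -1.0]]
force: [-0.7, 0.9, -1.7]
opening: 0.0136
```

step_arm:
  motion:
    - [[0, 0, 0, 0], [0, 0, 0, 0]]

```text
time_s: 4.55
eef_pos: [0.5732, -0.0974, 0.2442]
ee_rot: [[0.05, 0.999, -0.0], [0.999, -0.05, 0.0], [0.0, -0.0, -1.0]]
force: [0.3, -0.1, -1.3]
opening: 0.013
```

```bash
python3 -c "
from h import *
st(); grab('side','s2'); plan([.38,-.23,.245],10)"
```

```text
{'time_s': 4.55, 'joint_positions': [-0.37, 0.441, 1.326, -0.0, 1.375, -0.32], 'eef_pos': [0.573, -0.097, 0.244], 'ee_rot': [[0.05, 0.999, -0.0], [0.999, -0.05, 0.0], [0.0, -0.0, -1.0]], 'force': [0.283, -0.104, -1.304], 'opening': 0.013}
tilt [ 3.e-04 -8.e-04 -1.e+00]
[[-1.421, -1.862, -0.011, -0.0], [-1.421, -1.863, -0.011, -0.0], [-1.421, -1.863, -0.011, -0.0], [-1.421, -1.863, -0.011, -0.0], [-1.421, -1.863, -0.011, -0.0]]
[[-1.421, -1.863, -0.011, -0.0], [-1.421, -1.863, -0.011, -0.0], [-1.42, -1.863, -0.011, -0.0], [-1.42, -1.863, -0.011, -0.0], [-1.42, -1.863, -0.011, -0.0]]
```

View pics/s2.png

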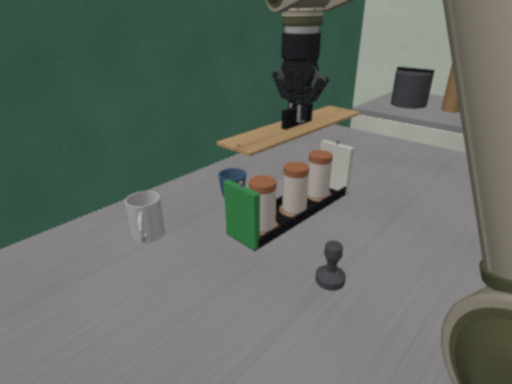

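The board hangs level and clear of both pins; the tins at (262,200), (295,188) and (320,175) are untouched. I'll carry it in front of the caddy.

step_arm:
  motion:
    - [[-1, -1.3, 0, 0], [-1.5, -2, 0, 0], [-1.5, -2, 0, 0], [-1.5, -2, 0, 0], [-1.5, -2, 0, 0]]

```text
time_s: 5.1
eef_pos: [0.4758, -0.1631, 0.2438]
ee_rot: [[0.05, 0.999, -0.001], [0.999, -0.05, 0.001], [0.0, -0.001, -1.0]]
force: [0.2, -0.2, -1.6]
opening: 0.0129
```

step_arm:
  motion:
    - [[-1.5, -2, 0, 0], [-1.5, -2, 0, 0], [-1.5, -2, 0, 0], [-1.5, -2, 0, 0], [-1.2, -1.3, 0, 0]]

```text
time_s: 5.6
eef_pos: [0.3792, -0.2304, 0.2439]
ee_rot: [[0.051, 0.999, -0.001], [0.999, -0.051, 0.001], [0.001, -0.001, -1.0]]
force: [0.6, -0.6, -1.8]
opening: 0.0133
```

step_arm:
  motion:
    - [[0, 0, 1, 0], [0, 0, 2, 0], [0, 0, 3, 0], [0, 0, 3, 0], [0, 0, 3, 0]]

```text
time_s: 6.1
eef_pos: [0.3806, -0.2291, 0.1224]
ee_rot: [[0.05, 0.999, -0.0], [0.999, -0.05, 0.001], [0.001, -0.0, -1.0]]
force: [-0.6, 0.1, -2.0]
opening: 0.0131
```

step_arm:
  motion:
    - [[0, 0, 3, 0], [0, 0, 2, 0], [0, 0, 1, 0], [0, 0, 0.5, 0], [0, 0, 0, 0]]

```text
time_s: 6.6
eef_pos: [0.3806, -0.2298, 0.0592]
ee_rot: [[0.05, 0.999, -0.0], [0.999, -0.05, 0.0], [0.0, -0.0, -1.0]]
force: [-0.5, 0.0, -1.7]
opening: 0.0128
```

```bash
python3 -c "
from h import *
st(); grab('top','t3')"
```

```text
{'time_s': 6.6, 'joint_positions': [-0.808, 0.407, 1.943, 0.0, 0.792, -0.758], 'eef_pos': [0.381, -0.23, 0.059], 'ee_rot': [[0.05, 0.999, -0.0], [0.999, -0.05, 0.0], [0.0, -0.0, -1.0]], 'force': [-0.45, 0.008, -1.706], 'opening': 0.013}
```

View pics/t3.png

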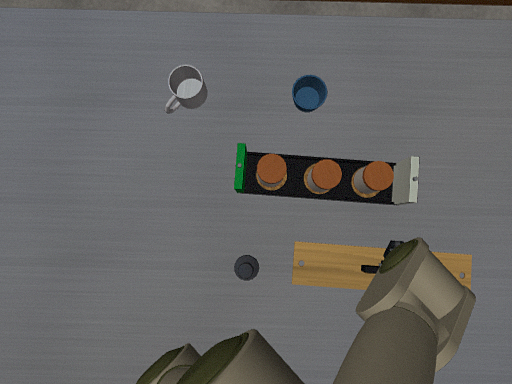

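The board is over free counter (x 293–471, y 242–290), well clear of the tamper at (247,267) and the caddy. I'll lower it until it touches and measure the tin lids.

step_arm:
  motion:
    - [[0, 0, 0.8, 0], [0, 0, 0.7, 0], [0, 0, 0.5, 0], [0, 0, 0.4, 0], [0, 0, 0.2, 0]]

```text
time_s: 7.15
eef_pos: [0.3804, -0.2299, 0.0329]
ee_rot: [[0.05, 0.999, -0.0], [0.999, -0.05, 0.0], [0.0, -0.0, -1.0]]
force: [-0.2, -1.0, -1.4]
opening: 0.0128
```

step_arm:
  motion:
    - [[0, 0, 0.1, 0], [0, 0, 0.1, 0], [0, 0, 0, 0]]

```text
time_s: 7.45
eef_pos: [0.3805, -0.23, 0.0319]
ee_rot: [[0.05, 0.999, 0.0], [0.999, -0.05, -0.0], [-0.0, 0.0, -1.0]]
force: [-1.3, 2.0, 6.1]
opening: 0.0131
```

```bash
python3 - <<'E'
from h import *
st(); d=np.load('pics/t3.npy');P=cloud('top',d); z=P[...,2]
v,u=np.mgrid[:384,:512]
for a,b in((250,295),(298,348),(349,396)):
    m=(u>a)&(u<b)&(v>140)&(v<205)&(z>.113)&(z<.13)
    c,r=cv2.minEnclosingCircle(P[m][:,:2].astype(np.float32)); print(m.sum(),np.round(c,4),r,np.median(P[m],0).round(4))
for k in(1,0,-1): print(C+YV*.105*k)
E
```

```text
{'time_s': 7.45, 'joint_positions': [-0.808, 0.462, 1.958, -0.0, 0.722, -0.758], 'eef_pos': [0.38, -0.23, 0.032], 'ee_rot': [[0.05, 0.999, 0.0], [0.999, -0.05, -0.0], [-0.0, 0.0, -1.0]], 'force': [-1.276, 1.963, 6.093], 'opening': 0.013}
695 [0.5798 0.0093] 0.02932182140648365 [0.5798 0.0097 0.1213]
694 [ 0.5713 -0.099 ] 0.02925591915845871 [ 0.5712 -0.0991  0.1213]
707 [ 0.571  -0.2006] 0.02947424352169037 [ 0.5706 -0.2     0.1215]
[0.57872074 0.00737013]
[ 0.5735 -0.0975]
[ 0.56827926 -0.20237013]
```

Contact at +6 N. Releasing and rising.

step_arm:
  motion:
    - [[0, 0, 0, 0], [0, 0, 0, 0], [0, 0, 0, 0], [0, 0, 0, 0], [0, 0, 0, 0]]
  fingers: 1

```text
time_s: 7.95
eef_pos: [0.3804, -0.23, 0.0313]
ee_rot: [[0.05, 0.999, 0.0], [0.999, -0.05, -0.0], [-0.0, 0.0, -1.0]]
force: [-0.4, 0.6, -0.3]
opening: 0.084
```

step_arm:
  motion:
    - [[0, 0, -1, 0], [0, 0, -2, 0], [0, 0, -3, 0], [0, 0, -4, 0], [0, 0, -4, 0]]

```text
time_s: 8.45
eef_pos: [0.3801, -0.2297, 0.1734]
ee_rot: [[0.05, 0.999, -0.0], [0.999, -0.05, 0.0], [0.0, -0.0, -1.0]]
force: [0.4, 0.2, 0.4]
opening: 0.0853
```

step_arm:
  motion:
    - [[0, 0, -4, 0], [0, 0, -2, 0], [0, 0, -1, 0], [0, 0, 0, 0]]

```text
time_s: 8.85
eef_pos: [0.3805, -0.2301, 0.2422]
ee_rot: [[0.05, 0.999, 0.001], [0.999, -0.05, -0.001], [-0.001, 0.001, -1.0]]
force: [1.2, 0.3, 0.2]
opening: 0.0855
```

```bash
python3 -c "
from h import *
st(); plan([.5798,.0093,.245],10)"
```

```text
{'time_s': 8.85, 'joint_positions': [-0.808, 0.139, 1.734, 0.0, 1.267, -0.758], 'eef_pos': [0.381, -0.23, 0.242], 'ee_rot': [[0.05, 0.999, 0.001], [0.999, -0.05, -0.001], [-0.001, 0.001, -1.0]], 'force': [1.235, 0.29, 0.152], 'opening': 0.085}
tilt [-0.0013  0.0013 -1.    ]
[[2.49, 1.871, -0.029, -0.0], [2.49, 1.871, -0.029, -0.0], [2.49, 1.871, -0.029, -0.0], [2.49, 1.871, -0.029, -0.0], [2.49, 1.871, -0.029, -0.0]]
[[2.49, 1.871, -0.029, -0.0], [2.49, 1.871, -0.029, -0.0], [2.49, 1.871, -0.029, -0.0], [2.49, 1.871, -0.029, -0.0], [2.49, 1.871, -0.029, -0.0]]
```

step_arm:
  motion:
    - [[1.5, 1.2, 0, 0], [2.6, 2, 0, 0], [2.8, 2.1, 0, 0], [2.8, 2.1, 0, 0], [2.8, 2.1, 0, 0]]

```text
time_s: 9.35
eef_pos: [0.4818, -0.1085, 0.2397]
ee_rot: [[0.05, 0.999, -0.003], [0.999, -0.05, 0.001], [0.001, -0.003, -1.0]]
force: [0.0, -0.7, -0.0]
opening: 0.0853
```

step_arm:
  motion:
    - [[2.8, 2.1, 0, 0], [2.8, 2.1, 0, 0], [2.8, 2.1, 0, 0], [2.5, 1.9, 0, 0], [1.5, 1, 0, 0]]

```text
time_s: 9.85
eef_pos: [0.5801, 0.0112, 0.2391]
ee_rot: [[0.049, 0.999, -0.003], [0.999, -0.049, 0.001], [0.001, -0.003, -1.0]]
force: [-1.6, -0.9, 0.5]
opening: 0.0854
```

step_arm:
  motion:
    - [[0, 0, 0, 0], [0, 0, 0, 0]]

```text
time_s: 10.05
eef_pos: [0.5791, 0.0092, 0.2399]
ee_rot: [[0.05, 0.999, -0.003], [0.999, -0.05, 0.0], [0.0, -0.003, -1.0]]
force: [0.2, -1.5, -0.6]
opening: 0.0855
```

```bash
python3 -c "
from h import *
st(); plan([.5798,.0093,.245],1); plan([.5798,.0093,.085],5)"
```

```text
{'time_s': 10.05, 'joint_positions': [-0.186, 0.44, 1.338, -0.0, 1.366, -0.136], 'eef_pos': [0.579, 0.009, 0.24], 'ee_rot': [[0.05, 0.999, -0.003], [0.999, -0.05, 0.0], [0.0, -0.003, -1.0]], 'force': [0.232, -1.502, -0.614], 'opening': 0.086}
tilt [ 1.0e-04 -2.6e-03 -1.0e+00]
[[0.016, 0.069, -0.513, 0.0]]
tilt [ 1.0e-04 -2.6e-03 -1.0e+00]
[[0.003, 0.022, 3.097, 0.0], [0.003, 0.022, 3.097, 0.0], [0.003, 0.022, 3.097, 0.0], [0.003, 0.022, 3.097, 0.0], [0.003, 0.022, 3.097, 0.0]]
```

step_arm:
  motion:
    - [[0, 0.05, 2, 0], [0, 0.05, 3, 0], [0, 0, 3, 0], [0, 0, 3, 0], [0, 0, 2, 0]]

```text
time_s: 10.55
eef_pos: [0.5791, 0.0084, 0.1089]
ee_rot: [[0.051, 0.999, -0.003], [0.999, -0.051, 0.0], [0.0, -0.003, -1.0]]
force: [1.2, -0.0, 0.8]
opening: 0.0856
```

step_arm:
  motion:
    - [[0, 0, 1.5, 0], [0, 0, 1, 0], [0, 0, 0, 0]]

```text
time_s: 10.85
eef_pos: [0.5797, 0.0087, 0.0851]
ee_rot: [[0.051, 0.999, -0.003], [0.999, -0.051, 0.0], [0.0, -0.003, -1.0]]
force: [-0.8, 0.2, 0.7]
opening: 0.0852
```

```bash
python3 -c "
from h import *
st(); grab('side','s4')"
```

```text
{'time_s': 10.85, 'joint_positions': [-0.187, 0.603, 1.513, -0.0, 1.028, -0.136], 'eef_pos': [0.58, 0.009, 0.085], 'ee_rot': [[0.051, 0.999, -0.003], [0.999, -0.051, 0.0], [0.0, -0.003, -1.0]], 'force': [-0.807, 0.242, 0.709], 'opening': 0.085}
```

View pics/s4.png

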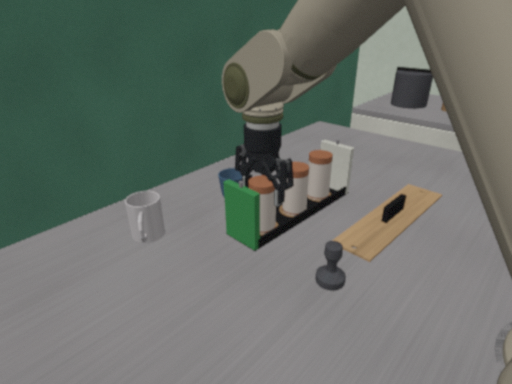

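The cover lies flat with its grip up at (393,210). The open fingers straddle the green-end tin at (262,195). Closing and hefting it.

step_arm:
  motion:
    - [[0, 0, 0, 0], [0, 0, 0, 0], [0, 0, 0, 0], [0, 0, 0, 0], [0, 0, 0, 0]]
  fingers: 0

```text
time_s: 11.4
eef_pos: [0.5808, 0.0092, 0.0874]
ee_rot: [[0.05, 0.999, 0.001], [0.999, -0.05, -0.0], [-0.0, 0.001, -1.0]]
force: [-2.4, -0.8, 6.4]
opening: 0.0569
```

step_arm:
  motion:
    - [[0, 0, -0.3, 0], [0, 0, -0.7, 0], [0, 0, -1, 0], [0, 0, -1, 0], [0, 0, -1, 0]]

```text
time_s: 11.9
eef_pos: [0.5808, 0.0093, 0.1275]
ee_rot: [[0.05, 0.999, 0.001], [0.999, -0.05, -0.0], [-0.0, 0.001, -1.0]]
force: [-0.1, -0.6, -1.1]
opening: 0.057
```

step_arm:
  motion:
    - [[0, 0, -0.7, 0], [0, 0, -0.3, 0], [0, 0, 0, 0], [0, 0, 0, 0], [0, 0, 0, 0]]

```text
time_s: 12.4
eef_pos: [0.5804, 0.0093, 0.1358]
ee_rot: [[0.05, 0.999, -0.001], [0.999, -0.05, 0.0], [0.0, -0.001, -1.0]]
force: [-0.6, -1.1, -1.3]
opening: 0.0569
```

step_arm:
  motion:
    - [[0, 0, 0, 0], [0, 0, 0, 0]]

```text
time_s: 12.6
eef_pos: [0.5806, 0.0093, 0.1361]
ee_rot: [[0.05, 0.999, -0.0], [0.999, -0.05, 0.0], [0.0, -0.0, -1.0]]
force: [0.8, 0.3, -1.5]
opening: 0.057
```

step_arm:
  motion:
    - [[0, 0, 0, 0], [0, 0, 0, 0]]

```text
time_s: 12.8
eef_pos: [0.5806, 0.0093, 0.1362]
ee_rot: [[0.05, 0.999, -0.0], [0.999, -0.05, 0.0], [0.0, -0.0, -1.0]]
force: [0.0, -0.3, -1.5]
opening: 0.0572
```

About 1.4 N, so this is a light one. Setting it back.

step_arm:
  motion:
    - [[0, 0, 0.5, 0], [0, 0, 1, 0], [0, 0, 1, 0], [0, 0, 1, 0], [0, 0, 0.6, 0]]

```text
time_s: 13.3
eef_pos: [0.5802, 0.0094, 0.0938]
ee_rot: [[0.05, 0.999, -0.002], [0.999, -0.05, 0.0], [0.0, -0.002, -1.0]]
force: [-0.4, -0.1, -1.1]
opening: 0.0568
```

step_arm:
  motion:
    - [[0, 0, 0.4, 0], [0, 0, 0.2, 0], [0, 0, 0.2, 0], [0, 0, 0, 0]]

```text
time_s: 13.7
eef_pos: [0.5809, 0.0093, 0.0876]
ee_rot: [[0.05, 0.999, 0.001], [0.999, -0.05, -0.0], [-0.0, 0.001, -1.0]]
force: [0.1, -0.4, -1.2]
opening: 0.0569
```

step_arm:
  motion:
    - [[0, 0, 0, 0]]

```text
time_s: 13.8
eef_pos: [0.5808, 0.0093, 0.0876]
ee_rot: [[0.05, 0.999, 0.001], [0.999, -0.05, -0.0], [-0.0, 0.001, -1.0]]
force: [-0.5, -0.6, -0.3]
opening: 0.0569
```

step_arm:
  motion:
    - [[0, 0, 0.05, 0], [0, 0, 0.05, 0], [0, 0, 0, 0]]

```text
time_s: 14.1
eef_pos: [0.5809, 0.0093, 0.0875]
ee_rot: [[0.05, 0.999, 0.001], [0.999, -0.05, -0.0], [-0.0, 0.001, -1.0]]
force: [-3.2, 0.9, 9.3]
opening: 0.0569
```

step_arm:
  motion:
    - [[0, 0, 0, 0], [0, 0, 0, 0], [0, 0, 0, 0], [0, 0, 0, 0]]
  fingers: 1

```text
time_s: 14.5
eef_pos: [0.5806, 0.0093, 0.0862]
ee_rot: [[0.05, 0.999, -0.0], [0.999, -0.05, 0.0], [0.0, -0.0, -1.0]]
force: [0.7, 0.1, -1.0]
opening: 0.0853
```

step_arm:
  motion:
    - [[0, 0, -1, 0], [0, 0, -2, 0], [0, 0, -3, 0], [0, 0, -3, 0], [0, 0, -1, 0]]

```text
time_s: 15.0
eef_pos: [0.5817, 0.0092, 0.19]
ee_rot: [[0.05, 0.999, 0.005], [0.999, -0.05, -0.001], [-0.001, 0.005, -1.0]]
force: [-0.5, -0.9, -0.3]
opening: 0.0856
```

step_arm:
  motion:
    - [[0, 0, 0, 0], [0, 0, 0, 0]]

```text
time_s: 15.2
eef_pos: [0.5801, 0.0094, 0.1851]
ee_rot: [[0.05, 0.999, -0.002], [0.999, -0.05, 0.0], [0.0, -0.002, -1.0]]
force: [0.1, 0.7, 0.2]
opening: 0.0853
```

```bash
python3 -c "
from h import *
st(); plan([.5713,-.099,.185],5); plan([.5713,-.099,.085],1)"
```

```text
{'time_s': 15.2, 'joint_positions': [-0.186, 0.487, 1.414, -0.0, 1.243, -0.136], 'eef_pos': [0.58, 0.009, 0.185], 'ee_rot': [[0.05, 0.999, -0.002], [0.999, -0.05, 0.0], [0.0, -0.002, -1.0]], 'force': [0.105, 0.748, 0.194], 'opening': 0.085}
tilt [ 2.0e-04 -1.8e-03 -1.0e+00]
[[-2.174, -0.068, 0.002, -0.0], [-2.174, -0.068, 0.002, -0.0], [-2.174, -0.068, 0.002, -0.0], [-2.174, -0.069, 0.002, -0.0], [-2.174, -0.069, 0.002, -0.0]]
tilt [ 2.0e-04 -1.8e-03 -1.0e+00]
[[-10.871, -0.323, 10.009, -0.0]]
```

step_arm:
  motion:
    - [[-1.5, -0.05, 0, 0], [-2.7, -0.09, 0, 0], [-3, -0.09, 0, 0], [-2.4, -0.06, 0, 0], [-1.3, -0.04, 0, 0]]

```text
time_s: 15.7
eef_pos: [0.5712, -0.1019, 0.1852]
ee_rot: [[0.052, 0.999, -0.002], [0.999, -0.052, 0.0], [0.0, -0.002, -1.0]]
force: [0.2, 0.1, -0.0]
opening: 0.0855
```

step_arm:
  motion:
    - [[0, 0, 0, 0], [0, 0, 0, 0]]

```text
time_s: 15.9
eef_pos: [0.5717, -0.099, 0.1858]
ee_rot: [[0.05, 0.999, -0.001], [0.999, -0.05, 0.001], [0.001, -0.001, -1.0]]
force: [0.5, 0.7, -0.7]
opening: 0.0855
```

```bash
python3 - <<'E'
from h import *
st(); plan([.5713,-.099,.085],1); p,d=grab('top','t5'); P=cloud('top',d); z=P[...,2]
v,u=np.mgrid[:384,:512]
for a,b in((250,295),(298,348),(349,396)):
    m=(u>a)&(u<b)&(v>140)&(v<205)&(z>.113)&(z<.13)
    c,r=cv2.minEnclosingCircle(P[m][:,:2].astype(np.float32)); print(m.sum(),np.round(c,4),r)
E
```

```text
{'time_s': 15.9, 'joint_positions': [-0.373, 0.486, 1.413, 0.0, 1.243, -0.323], 'eef_pos': [0.572, -0.099, 0.186], 'ee_rot': [[0.05, 0.999, -0.001], [0.999, -0.05, 0.001], [0.001, -0.001, -1.0]], 'force': [0.538, 0.745, -0.708], 'opening': 0.085}
tilt [ 5.e-04 -8.e-04 -1.e+00]
[[-0.006, -0.035, 10.084, -0.0]]
689 [0.5801 0.0096] 0.029329651966691017
117 [ 0.5646 -0.0921] 0.018124792724847794
0 [0. 0.] 0.0
```

The green-end tin is back within 0.5 mm of where it stood, upright, with its lid at height. Next is the middle tin.

step_arm:
  motion:
    - [[0, 0, 2, 0], [0, 0, 2.5, 0], [0, 0, 2.5, 0], [0, 0, 2, 0], [0, 0, 1.1, 0]]

```text
time_s: 16.45
eef_pos: [0.5714, -0.0981, 0.0837]
ee_rot: [[0.049, 0.999, -0.002], [0.999, -0.049, 0.001], [0.001, -0.002, -1.0]]
force: [0.1, 0.5, 0.4]
opening: 0.0856
```

step_arm:
  motion:
    - [[0, 0, 0, 0], [0, 0, 0, 0]]

```text
time_s: 16.65
eef_pos: [0.5724, -0.0991, 0.0861]
ee_rot: [[0.049, 0.999, 0.001], [0.999, -0.049, -0.0], [-0.0, 0.001, -1.0]]
force: [0.1, 0.5, -0.1]
opening: 0.0855
```

step_arm:
  motion:
    - [[0, 0, 0, 0], [0, 0, 0, 0], [0, 0, 0, 0], [0, 0, 0, 0], [0, 0, 0, 0]]
  fingers: 0

```text
time_s: 17.15
eef_pos: [0.5721, -0.0995, 0.0865]
ee_rot: [[0.05, 0.999, 0.001], [0.999, -0.05, -0.0], [-0.0, 0.001, -1.0]]
force: [-3.7, 0.3, 6.1]
opening: 0.0567
```

step_arm:
  motion:
    - [[0, 0, -0.3, 0], [0, 0, -0.7, 0], [0, 0, -1, 0], [0, 0, -1, 0], [0, 0, -1, 0]]

```text
time_s: 17.65
eef_pos: [0.572, -0.0994, 0.1264]
ee_rot: [[0.05, 0.999, 0.0], [0.999, -0.05, -0.0], [-0.0, 0.0, -1.0]]
force: [1.0, -0.4, -5.0]
opening: 0.0571
```

step_arm:
  motion:
    - [[0, 0, -0.7, 0], [0, 0, -0.3, 0], [0, 0, 0, 0], [0, 0, 0, 0], [0, 0, 0, 0]]

```text
time_s: 18.15
eef_pos: [0.5717, -0.0993, 0.1348]
ee_rot: [[0.05, 0.999, -0.001], [0.999, -0.05, 0.0], [0.0, -0.001, -1.0]]
force: [0.3, -0.4, -5.4]
opening: 0.0568
```

step_arm:
  motion:
    - [[0, 0, 0, 0], [0, 0, 0, 0]]

```text
time_s: 18.35
eef_pos: [0.5718, -0.0994, 0.1351]
ee_rot: [[0.05, 0.999, -0.0], [0.999, -0.05, 0.0], [0.0, -0.0, -1.0]]
force: [-0.1, 0.1, -5.7]
opening: 0.057
```

step_arm:
  motion:
    - [[0, 0, 0, 0], [0, 0, 0, 0]]

```text
time_s: 18.55
eef_pos: [0.5719, -0.0994, 0.1353]
ee_rot: [[0.05, 0.999, -0.0], [0.999, -0.05, 0.0], [0.0, -0.0, -1.0]]
force: [-0.2, 0.0, -6.1]
opening: 0.0567
```

About 5.7 N (0.57 kg), so this is the heaviest. I'll set it back and still heft the third, as asked.

step_arm:
  motion:
    - [[0, 0, 0.5, 0], [0, 0, 1, 0], [0, 0, 1, 0], [0, 0, 1, 0], [0, 0, 0.6, 0]]

```text
time_s: 19.05
eef_pos: [0.5714, -0.0992, 0.0927]
ee_rot: [[0.05, 0.999, -0.002], [0.999, -0.05, 0.001], [0.001, -0.002, -1.0]]
force: [0.1, 0.6, -5.0]
opening: 0.0567
```

step_arm:
  motion:
    - [[0, 0, 0.4, 0], [0, 0, 0.2, 0], [0, 0, 0.2, 0], [0, 0, 0.05, 0], [0, 0, 0, 0]]

```text
time_s: 19.55
eef_pos: [0.5721, -0.0995, 0.0865]
ee_rot: [[0.05, 0.999, 0.001], [0.999, -0.05, -0.0], [-0.0, 0.001, -1.0]]
force: [-2.8, 0.6, 2.0]
opening: 0.057
```

step_arm:
  motion:
    - [[0, 0, 0, 0], [0, 0, 0, 0]]

```text
time_s: 19.75
eef_pos: [0.5721, -0.0995, 0.0865]
ee_rot: [[0.05, 0.999, 0.001], [0.999, -0.05, -0.0], [-0.0, 0.001, -1.0]]
force: [-3.6, 1.1, 5.3]
opening: 0.0566
```

Set down. Releasing and going to the white-end tin at (0.571, -0.2006).

step_arm:
  motion:
    - [[0, 0, 0, 0], [0, 0, 0, 0], [0, 0, 0, 0], [0, 0, 0, 0]]
  fingers: 1

```text
time_s: 20.15
eef_pos: [0.572, -0.0994, 0.0857]
ee_rot: [[0.05, 0.999, 0.0], [0.999, -0.05, -0.0], [-0.0, 0.0, -1.0]]
force: [-0.8, -0.6, -0.1]
opening: 0.0852
```

step_arm:
  motion:
    - [[0, 0, -1, 0], [0, 0, -2, 0], [0, 0, -3, 0], [0, 0, -3, 0], [0, 0, -1, 0]]

```text
time_s: 20.65
eef_pos: [0.5729, -0.0997, 0.1895]
ee_rot: [[0.05, 0.999, 0.005], [0.999, -0.05, -0.002], [-0.002, 0.005, -1.0]]
force: [0.3, -0.2, -0.2]
opening: 0.0855
```

step_arm:
  motion:
    - [[0, 0, 0, 0], [0, 0, 0, 0]]

```text
time_s: 20.85
eef_pos: [0.5714, -0.0992, 0.1846]
ee_rot: [[0.05, 0.999, -0.002], [0.999, -0.05, 0.001], [0.001, -0.002, -1.0]]
force: [-0.5, -0.4, -0.2]
opening: 0.0855
```

```bash
python3 -c "
from h import *
st(); plan([.571,-.2006,.185],1)"
```

```text
{'time_s': 20.85, 'joint_positions': [-0.374, 0.487, 1.415, 0.0, 1.241, -0.324], 'eef_pos': [0.571, -0.099, 0.185], 'ee_rot': [[0.05, 0.999, -0.002], [0.999, -0.05, 0.001], [0.001, -0.002, -1.0]], 'force': [-0.545, -0.395, -0.246], 'opening': 0.086}
tilt [ 6.0e-04 -1.7e-03 -1.0e+00]
[[-10.125, 0.463, -0.045, -0.0]]
```

step_arm:
  motion:
    - [[-1.3, 0.06, 0, 0], [-2.5, 0.11, 0, 0], [-2.8, 0.13, 0, 0], [-2.3, 0.1, 0, 0], [-1.2, 0.06, 0, 0]]

```text
time_s: 21.35
eef_pos: [0.5708, -0.2028, 0.1845]
ee_rot: [[0.052, 0.999, -0.002], [0.999, -0.052, 0.001], [0.001, -0.002, -1.0]]
force: [0.0, 0.3, -0.6]
opening: 0.0858
```

step_arm:
  motion:
    - [[0, 0, 0, 0], [0, 0, 0, 0]]

```text
time_s: 21.55
eef_pos: [0.5713, -0.2, 0.1853]
ee_rot: [[0.05, 0.999, -0.001], [0.999, -0.05, 0.001], [0.001, -0.001, -1.0]]
force: [-0.2, 0.0, -0.5]
opening: 0.0853
```

step_arm:
  motion:
    - [[0, 0, 2, 0], [0, 0, 2.5, 0], [0, 0, 2.5, 0], [0, 0, 2, 0], [0, 0, 1, 0]]

```text
time_s: 22.05
eef_pos: [0.5709, -0.199, 0.084]
ee_rot: [[0.049, 0.999, -0.002], [0.999, -0.049, 0.002], [0.001, -0.002, -1.0]]
force: [0.1, -0.8, -0.3]
opening: 0.0853
```

step_arm:
  motion:
    - [[0, 0, 0, 0], [0, 0, 0, 0]]

```text
time_s: 22.25
eef_pos: [0.5719, -0.2003, 0.0867]
ee_rot: [[0.049, 0.999, 0.001], [0.999, -0.049, -0.001], [-0.001, 0.001, -1.0]]
force: [0.5, -0.6, -0.1]
opening: 0.0854
```

step_arm:
  motion:
    - [[0, 0, 0, 0], [0, 0, 0, 0], [0, 0, 0, 0], [0, 0, 0, 0], [0, 0, 0, 0]]
  fingers: 0

```text
time_s: 22.75
eef_pos: [0.5716, -0.2007, 0.087]
ee_rot: [[0.05, 0.999, 0.001], [0.999, -0.05, -0.001], [-0.001, 0.001, -1.0]]
force: [-3.1, 0.6, 5.9]
opening: 0.0572
```

step_arm:
  motion:
    - [[0, 0, -0.3, 0], [0, 0, -0.7, 0], [0, 0, -1, 0], [0, 0, -1, 0], [0, 0, -1, 0]]

```text
time_s: 23.25
eef_pos: [0.5716, -0.2005, 0.127]
ee_rot: [[0.05, 0.999, 0.001], [0.999, -0.05, -0.0], [-0.0, 0.001, -1.0]]
force: [-0.2, -0.2, -2.4]
opening: 0.0569
```

step_arm:
  motion:
    - [[0, 0, -0.7, 0], [0, 0, -0.3, 0], [0, 0, 0, 0], [0, 0, 0, 0], [0, 0, 0, 0]]

```text
time_s: 23.75
eef_pos: [0.5713, -0.2004, 0.1353]
ee_rot: [[0.05, 0.999, -0.001], [0.999, -0.05, 0.0], [0.0, -0.001, -1.0]]
force: [-0.1, 0.3, -2.0]
opening: 0.0573
```

step_arm:
  motion:
    - [[0, 0, 0, 0], [0, 0, 0, 0]]

```text
time_s: 23.95
eef_pos: [0.5714, -0.2005, 0.1356]
ee_rot: [[0.05, 0.999, -0.0], [0.999, -0.05, 0.0], [0.0, -0.0, -1.0]]
force: [-0.8, 0.3, -2.5]
opening: 0.0566
```

step_arm:
  motion:
    - [[0, 0, 0, 0], [0, 0, 0, 0]]

```text
time_s: 24.15
eef_pos: [0.5714, -0.2005, 0.1357]
ee_rot: [[0.05, 0.999, -0.0], [0.999, -0.05, 0.0], [0.0, -0.0, -1.0]]
force: [-0.4, -1.0, -2.0]
opening: 0.0572
```

step_arm:
  motion:
    - [[0, 0, 0.5, 0], [0, 0, 1, 0], [0, 0, 1, 0], [0, 0, 1, 0], [0, 0, 0.6, 0]]

```text
time_s: 24.65
eef_pos: [0.571, -0.2003, 0.0932]
ee_rot: [[0.05, 0.999, -0.002], [0.999, -0.05, 0.001], [0.001, -0.002, -1.0]]
force: [-0.3, -0.1, -2.3]
opening: 0.057
```

step_arm:
  motion:
    - [[0, 0, 0.4, 0], [0, 0, 0.2, 0], [0, 0, 0.2, 0], [0, 0, 0.05, 0], [0, 0, 0, 0]]

```text
time_s: 25.15
eef_pos: [0.5716, -0.2006, 0.087]
ee_rot: [[0.05, 0.999, 0.001], [0.999, -0.05, -0.001], [-0.0, 0.001, -1.0]]
force: [-3.0, 0.7, 4.2]
opening: 0.0566
```

step_arm:
  motion:
    - [[0, 0, 0, 0], [0, 0, 0, 0]]

```text
time_s: 25.35
eef_pos: [0.5716, -0.2007, 0.087]
ee_rot: [[0.05, 0.999, 0.001], [0.999, -0.05, -0.001], [-0.0, 0.001, -1.0]]
force: [-2.7, 0.3, 5.2]
opening: 0.057
```

The third tin weighs about 2.2 N and is back down. The middle tin is the heaviest, so I'm returning to it.

step_arm:
  motion:
    - [[0, 0, 0, 0], [0, 0, 0, 0], [0, 0, 0, 0], [0, 0, 0, 0]]
  fingers: 1

```text
time_s: 25.75
eef_pos: [0.5715, -0.2005, 0.0862]
ee_rot: [[0.05, 0.999, 0.0], [0.999, -0.05, 0.0], [0.0, 0.0, -1.0]]
force: [-0.2, 0.4, 0.4]
opening: 0.0855
```

step_arm:
  motion:
    - [[0, 0, -1, 0], [0, 0, -2, 0], [0, 0, -3, 0], [0, 0, -3, 0], [0, 0, -1, 0]]

```text
time_s: 26.25
eef_pos: [0.5724, -0.201, 0.1901]
ee_rot: [[0.05, 0.999, 0.005], [0.999, -0.05, -0.003], [-0.003, 0.005, -1.0]]
force: [-0.6, -0.4, 0.3]
opening: 0.0858
```

step_arm:
  motion:
    - [[1.3, -0.06, 0, 0], [2.5, -0.11, 0, 0], [2.8, -0.13, 0, 0], [2.3, -0.1, 0, 0], [1.2, -0.06, 0, 0]]

```text
time_s: 26.75
eef_pos: [0.5712, -0.0968, 0.1848]
ee_rot: [[0.048, 0.999, -0.003], [0.999, -0.048, 0.001], [0.001, -0.003, -1.0]]
force: [-0.7, -0.5, -0.2]
opening: 0.0856
```

step_arm:
  motion:
    - [[0, 0, 0, 0], [0, 0, 0, 0]]

```text
time_s: 26.95
eef_pos: [0.5718, -0.0997, 0.1857]
ee_rot: [[0.05, 0.999, -0.001], [0.999, -0.05, 0.0], [-0.0, -0.001, -1.0]]
force: [0.2, -0.2, -0.6]
opening: 0.0851
```

```bash
python3 - <<'E'
from h import *
st(); plan([.572,-.0993,.085],1); grab('side','s6')
E
```

```text
{'time_s': 26.95, 'joint_positions': [-0.374, 0.486, 1.413, -0.0, 1.243, -0.324], 'eef_pos': [0.572, -0.1, 0.186], 'ee_rot': [[0.05, 0.999, -0.001], [0.999, -0.05, 0.0], [-0.0, -0.001, -1.0]], 'force': [0.158, -0.181, -0.585], 'opening': 0.085}
tilt [-0.e+00 -8.e-04 -1.e+00]
[[0.043, 0.03, 10.073, -0.0]]
```

View pics/s6.png

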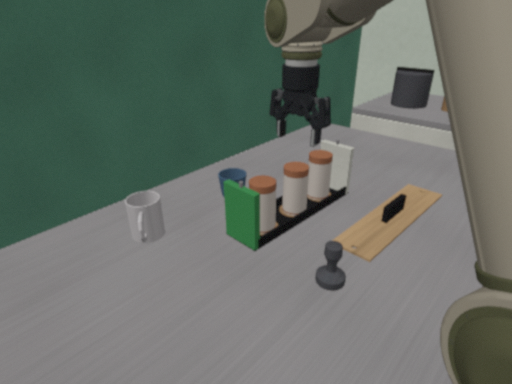

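All three tins stand on their pads (lids at (262,184), (295,170) and (320,158)), and the cover is flat at (392,215). Taking the middle tin.

step_arm:
  motion:
    - [[0.04, 0, 2, 0], [0, 0, 2.5, 0], [0, 0, 2.5, 0], [0, 0, 2, 0], [0, 0, 1, 0]]

```text
time_s: 27.5
eef_pos: [0.5711, -0.0997, 0.0843]
ee_rot: [[0.051, 0.999, -0.003], [0.999, -0.051, 0.001], [0.001, -0.003, -1.0]]
force: [0.1, 0.5, 0.4]
opening: 0.0854
```

step_arm:
  motion:
    - [[0, 0, 0, 0], [0, 0, 0, 0]]

```text
time_s: 27.7
eef_pos: [0.5723, -0.0995, 0.0871]
ee_rot: [[0.05, 0.999, 0.001], [0.999, -0.05, -0.0], [-0.0, 0.001, -1.0]]
force: [0.5, -0.5, -0.1]
opening: 0.085
```

step_arm:
  motion:
    - [[0, 0, 0, 0], [0, 0, 0, 0], [0, 0, 0, 0], [0, 0, 0, 0], [0, 0, 0, 0]]
  fingers: 0

```text
time_s: 28.2
eef_pos: [0.5721, -0.0991, 0.0875]
ee_rot: [[0.05, 0.999, 0.001], [0.999, -0.05, -0.001], [-0.001, 0.001, -1.0]]
force: [-3.2, -0.0, 6.0]
opening: 0.0568
```

step_arm:
  motion:
    - [[0, 0, -0.3, 0], [0, 0, -0.7, 0], [0, 0, -1, 0], [0, 0, -1.5, 0], [0, 0, -2, 0]]

```text
time_s: 28.7
eef_pos: [0.5715, -0.0988, 0.1418]
ee_rot: [[0.05, 0.999, -0.001], [0.999, -0.05, 0.001], [0.001, -0.001, -1.0]]
force: [0.3, 0.2, -4.5]
opening: 0.0574
```

step_arm:
  motion:
    - [[0, 0, -2, 0], [0, 0, -2, 0], [0, 0, -2, 0], [0, 0, -2, 0], [0, 0, -2, 0]]

```text
time_s: 29.2
eef_pos: [0.5717, -0.0989, 0.2427]
ee_rot: [[0.05, 0.999, 0.0], [0.999, -0.05, -0.0], [0.0, 0.0, -1.0]]
force: [0.4, -0.4, -5.6]
opening: 0.057
```

step_arm:
  motion:
    - [[0, 0, -1.5, 0], [0, 0, -0.7, 0], [0, 0, 0, 0], [0, 0, 0, 0], [0, 0, 0, 0]]

```text
time_s: 29.7
eef_pos: [0.5716, -0.0989, 0.2623]
ee_rot: [[0.05, 0.999, -0.002], [0.999, -0.05, 0.001], [0.001, -0.002, -1.0]]
force: [-0.3, 0.5, -5.1]
opening: 0.0568
```

```bash
python3 - <<'E'
from h import *
st(); plan([.50,.20,.275],15)
E
```

```text
{'time_s': 29.7, 'joint_positions': [-0.373, 0.428, 1.298, 0.0, 1.417, -0.323], 'eef_pos': [0.572, -0.099, 0.262], 'ee_rot': [[0.05, 0.999, -0.002], [0.999, -0.05, 0.001], [0.001, -0.002, -1.0]], 'force': [-0.338, 0.524, -5.133], 'opening': 0.057}
tilt [ 6.0e-04 -1.8e-03 -1.0e+00]
[[1.966, -0.577, -0.082, -0.0], [1.966, -0.577, -0.082, -0.0], [1.966, -0.576, -0.082, -0.0], [1.966, -0.576, -0.082, -0.0], [1.966, -0.576, -0.082, -0.0]]
[[1.966, -0.576, -0.082, -0.0], [1.966, -0.576, -0.082, -0.0], [1.966, -0.576, -0.082, -0.0], [1.966, -0.576, -0.082, -0.0], [1.966, -0.576, -0.082, -0.0]]
[[1.966, -0.576, -0.082, -0.0], [1.966, -0.576, -0.082, -0.0], [1.966, -0.576, -0.082, -0.0], [1.967, -0.576, -0.082, -0.0], [1.967, -0.576, -0.082, -0.0]]
```

step_arm:
  motion:
    - [[1, -0.3, -0.1, 0], [1.5, -0.4, -0.1, 0], [2, -0.6, -0.1, 0], [2.2, -0.6, -0.1, 0], [2.4, -0.7, -0.1, 0]]

```text
time_s: 30.2
eef_pos: [0.5498, -0.0049, 0.2684]
ee_rot: [[0.05, 0.999, -0.0], [0.999, -0.05, 0.0], [0.0, -0.0, -1.0]]
force: [0.2, 0.2, -4.8]
opening: 0.0568
```

step_arm:
  motion:
    - [[2.4, -0.7, -0.1, 0], [2.4, -0.7, -0.1, 0], [2.4, -0.7, -0.1, 0], [2.4, -0.7, -0.1, 0], [2.4, -0.7, -0.1, 0]]

```text
time_s: 30.7
eef_pos: [0.5205, 0.1169, 0.2735]
ee_rot: [[0.049, 0.999, -0.0], [0.999, -0.049, 0.0], [0.0, -0.0, -1.0]]
force: [1.1, -0.2, -5.2]
opening: 0.0569
```

step_arm:
  motion:
    - [[2.4, -0.7, -0.1, 0], [2.2, -0.6, -0.1, 0], [1.8, -0.5, 0, 0], [1.3, -0.4, 0, 0], [0.7, -0.2, 0, 0]]

```text
time_s: 31.2
eef_pos: [0.5009, 0.2014, 0.2753]
ee_rot: [[0.049, 0.999, -0.0], [0.999, -0.049, 0.0], [0.0, -0.0, -1.0]]
force: [-0.5, -0.5, -4.8]
opening: 0.0571
```

step_arm:
  motion:
    - [[0, 0, 0, 0], [0, 0, 0, 0], [0, 0, 0, 0], [0, 0, 0, 0], [0, 0, 0, 0]]

```text
time_s: 31.7
eef_pos: [0.5019, 0.1995, 0.2753]
ee_rot: [[0.051, 0.999, 0.0], [0.999, -0.051, -0.0], [-0.0, 0.0, -1.0]]
force: [-0.2, 0.1, -5.3]
opening: 0.0567
```

step_arm:
  motion:
    - [[0, 0, 0, 0], [0, 0, 0, 0], [0, 0, 0, 0], [0, 0, 0, 0], [0, 0, 0, 0]]

```text
time_s: 32.2
eef_pos: [0.5018, 0.1999, 0.2753]
ee_rot: [[0.05, 0.999, -0.0], [0.999, -0.05, -0.0], [-0.0, -0.0, -1.0]]
force: [0.3, -0.3, -4.3]
opening: 0.0573
```

```bash
python3 - <<'E'
from h import *
st(); a,d=grab('top','t7'); b,e=grab('side','s7')
cv2.imwrite('pics/both7.png',cv2.resize(np.vstack([a,b]),(400,600))[:,:,::-1])
P=cloud('top',d); z=P[...,2]; v,u=np.mgrid[:384,:512]
for a,b in((250,295),(349,396)):
    m=(u>a)&(u<b)&(v>140)&(v<205)&(z>.113)&(z<.13)
    c,r=cv2.minEnclosingCircle(P[m][:,:2].astype(np.float32)); print(m.sum(),np.round(c,4),r)
m=(u>285)&(u<480)&(v>225)&(v<300)&(z>.003)&(z<.012)&(np.abs(P[...,0]-.38)<.08); print('board z',np.percentile(z[m],[2,50,98]).round(4),cv2.minAreaRect(P[m][:,:2].astype(np.float32)))
E
```

```text
{'time_s': 32.2, 'joint_positions': [0.162, 0.328, 1.406, 0.0, 1.407, 0.212], 'eef_pos': [0.502, 0.2, 0.275], 'ee_rot': [[0.05, 0.999, -0.0], [0.999, -0.05, -0.0], [-0.0, -0.0, -1.0]], 'force': [0.297, -0.33, -4.349], 'opening': 0.057}
692 [0.58   0.0095] 0.029524123296141624
709 [ 0.5712 -0.2008] 0.029399996623396873
board z [0.0032 0.006  0.0099] ((0.3886585235595703, -0.24040862917900085), (0.14621783792972565, 0.4220941364765167), 1.4377729892730713)
```

View pics/both7.png

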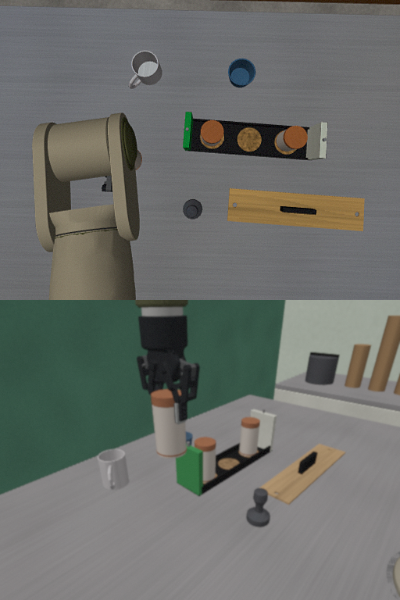

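The heaviest tin is held upright with its base at about 0.19 m, against 0.121 m for the other tops. The other two tins stand on their pads, the middle pad is empty, and the cover lies flat. Jug, cup and tamper are unmoved.

```bash
python3 -c "
from h import *
st(); print(bot.finish_job())"
```

```text
{'time_s': 32.3, 'joint_positions': [0.162, 0.328, 1.406, -0.0, 1.407, 0.212], 'eef_pos': [0.502, 0.2, 0.275], 'ee_rot': [[0.05, 0.999, 0.0], [0.999, -0.05, 0.0], [0.0, 0.0, -1.0]], 'force': [-0.428, 0.281, -4.761], 'opening': 0.057}
the job is handed in; nothing more can be done
None
```

The job is done and was handed in at 32 s; the arm is holding the middle tin, the heaviest.

- **Cover:** I lifted it straight off the pins and laid it flat, grip up, on the counter between the robot and the caddy. In the last pictures it is clear of both the caddy and the tamper.
- **Hefting:** From the green end, the tins read about 1.4 N, 5.7 N and 2.2 N. Each went up about 5 cm and back onto its own pad.
- **Final hold:** The middle tin is held upright and still over bare counter at about (0.50, 0.20). Its base is near 0.19 m, above the other two tops at 0.121 m.
- **Last checks:** Both other tins are within 0.5 mm of where they started, with lids at the right height. The jug, cup and tamper look unmoved in the pictures; I did not re-measure them.

**Checks that disagreed:**
- The force on the held tin read 4.3 to 5.3 N at the end, below the 5.7 N when hefted. Readings wander by up to about 1 N, and the middle tin is still clearly the heaviest.
- My last numeric fit of the cover's outline came out too large (422 by 146 mm) because it took in stray counter pixels. I judged the cover by its median height of 6 mm and the pictures instead.

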